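Load the filter standard and latch the spectrophotometer cover

TASK

Take the calibration filter (the tall dark frame among the clear cuvettes in the rack) and set it right down in the spectrophotometer's cell holder, upright, with its windows facing the front and back of the instrument. Then push the sliding cover shut gently, by feel, until its catch clicks and holds it, without forcing it on against its buffer. Leave everything else on the bench where it is.

Things in the scene. Friction and masses are not known exactly. Their poses are not given: they have to be found in the camera images.
- filter_mid (a point): Calibration filter: upright dark metal frame, 12.5 x 12.5 mm, 60 mm tall, 40 g, bevelled foot. This is its centre, 30 mm above its foot; z up; its two small glass windows face its +x and -x. It stands in a 22 mm deep rack hole, foot 14 mm above the bench. Grip its y faces within the top 25 mm, about 20 mm above this point: lower, the fingers would strike the rack or the cell holder.
- rack: White cuvette rack, 165 (x) x 62 (y) x 36 mm high, fixed, origin at the centre of its underside; two rows (y = -12.5 and +12.5 mm) of seven 14 mm square holes 21 mm apart. Filter and two cuvettes stand in the row y = -12.5 mm at x = -42, 0, +42 mm in any order.
- spectro: White spectrophotometer, 300 (x) x 400 (y) mm, fixed, origin at the centre of its underside, front (screen, keys) to its -x. Flat deck 155 mm above the bench; a ridge along its back (x > 95 mm) rises to 179 mm. The open sample compartment is a 110 (x) x 120 mm well in the deck centred at x = 0, y = 70 mm. Two 7 mm high rails at x = -75 and +75 mm guide the cover.
- cell_holder (a point): Cell holder in the middle of the compartment: aluminium block 34 x 34 mm with a 14 mm square hole opening upward, 24 mm deep. This is the centre of the hole's mouth, 116 mm above the bench, 39 mm below the deck; x along the instrument's x (front to back), z up. When the filter is fully seated its centre is 6 mm above this point, its top 3 mm below the deck.
- cover (a joint): Sliding black cover of the compartment, plate 140 (x) x 142 (y) mm, top face 164 mm above the bench, 0.25 kg. Value in m: 0 = nominally shut, positive = open towards the instrument's -y; push along its +y to shut. Starts 0.14 to 0.16. Runs with about 1 N until the catch's ejector meets it. Caught, it rests between -0.008 and +0.008; if not caught the ejector returns it to 0.010 or more.
- cover_rib (a point): Finger rib of the cover: bar 80 mm along x, 14 mm thick (y), 30 mm high, across the middle of the cover, foot 164 mm and top 194 mm above the bench. This is its middle, 10 mm below its top; axes as the instrument's; it moves with the cover. Push on its -y face, or pinch it from above. At joint 0 it is at the instrument's y = 74 mm.
- catch: Grey catch housing, 68 x 44 x 28 mm, on the deck past the cover's +y end; its origin is the instrument's. A sprung ejector meets the cover 18 mm before it clicks; the push needed rises to about 8 N, a bolt drops (click), and 1 mm on a rubber buffer adds 9 N/mm: stop there. The click's place shifts by up to 7 mm either way each time, unseen: feel for it. Never press cover on catch with over 16 N.
- cuvette_a: Bystander: clear square cuvette with white stopper, 12.5 x 12.5 x 45 mm, standing in the rack; origin at its foot.
- cuvette_b: Bystander: second cuvette, the same.
- red_cap_jar: Bystander: white jar with red cap, 56 mm across, 85 mm tall, origin under its centre.
- vial: Bystander: small amber vial, 28 mm across, 48 mm tall, origin under its centre.
- tip_box: Bystander: blue pipette tip box with clear lid, 120 x 85 x 62 mm, origin under its centre.
- amber_bottle: Bystander: amber glass bottle, 68 mm across, 140 mm tall, origin under its centre.
- beaker: Bystander: glass beaker, 68 mm across, 75 mm tall, origin under its centre.
- marker: Bystander: marker pen lying on the bench, 136 mm long, 13 mm thick, origin under its middle, x along it.

How it is judged:
By the outcome, as a careful person would: the job done as asked, in the order asked, and still so for the second after the job is handed in, with the robot touching nothing.
It also fails if it takes over 61 s, if anything falls off the work surface, if the arm or the gripper's body presses on something with over 40 N, if the wrist force passes 120 N, or if a joint passes its speed limit or range.

ROBOT

A 7-joint arm with a two-finger parallel gripper is mounted at the origin on the work surface. World frame = base frame: x ahead of the robot, y to its left, z up, the work surface at z = 0. Lengths are in m, angles in rad, forces in N, time in s.
With the tool pointing down it reaches from about 0.425 to 0.925 m from the base axis. Payload 6.8 kg.
Tool frame: the origin (TCP) lies at the very end of the fingers, on their centre line; the grasp point (between the pads) lies 19 mm behind it; z points along the fingers, y is the direction in which the jaws open and shut (so a half turn about z gives the same grasp; the last joint's range is limited). The gripper opens to 85 mm and grips with 20 to 120 N. Pads are 22 mm wide; open, the fingers measure 114 mm over their backs; the gripper's body (76 mm by 85 mm) begins 54 mm behind the grasp point. The pads swing forward as they close: fully open they stand 13 mm farther back than shut.
Start: joints at [-1.214, 0.477, 0.022, 1.555, -0.011, 1.109, -0.083], TCP at [0.303, 0.603, 0.231] pointing down, gripper open.
Joint ranges: [-2.96, 2.96], [-0.34, 2.1], [-1.41, 1.46], [0.24, 2.44], [-1.37, 4.51], [0.17, 1.92], [-2.96, 2.96]. Speed limits (rad/s): [2.39, 2.39, 3.14, 3.14, 3.14, 3.14, 3.14].

INTERFACE

Orientations are given as a unit quaternion [w, x, y, z].
In Python, from station import bot gives the robot as it stands.
- The arm moves only by the tool move_arm, never from a script. Its argument "commands" is text: rows parted by semicolons, each of 7 numbers parted by spaces: the opening, from 0 (shut) to 1 (fully open), then the shift along the tool's x, y, z in cm, then the turn, a rotation vector about the tool's x, y, z in degrees. In form: gripper tx ty tz rx ry rz; .... A call has 1 to 12 rows; each row shifts and turns the commanded pose from where the row before left it, along the tool's axes as they then stand; what a row does not reach is not made up. A row lasts 1/12 s, in which the tool goes at most 41.7 mm and 7.16 degrees, less where a joint would pass 70% of its speed; a pose out of reach is approached as far as the arm can. A call with a gripper value outside its range is refused whole. The fingers move at their own pace and stop on an object; "force" is the grip in N (left out, the last holds). Time passes only in rows, so rows that do not move let the fingers close. It gives the time, the measured TCP pose, the force and the opening at its end, in the units of the state.
- bot.get_obs(): the state, without advancing time (a new reading comes with each control period).
- bot.read_camera(name): name is "side" or "top" or "wrist"; returns a dict with "img" (480x640x3 uint8, red, green, blue), "K" (3x3 intrinsics, pixels), "rvec" (rotation vector, rad) and "tvec" (3), from world to camera coordinates, as OpenCV has them; the wrist camera has in their place "hand_eye" (4x4, takes a point from camera to tool coordinates, whose origin is the TCP and whose axes are the flange's). Camera axes: x right, y down, z forward; pixel columns grow to the right and rows downward; lengths in m; the calibration is good to about 2 mm. A picture is of the moment at which its call begins: read the wrist's pose just before it. There is no depth.
- bot.hand_in(): hands the job in, once; it reports no verdict.
The state is a dict: "t": time; "q": joint angles; "joint_vel": joint speeds; "joint_torque": joint torques, N m; "eef_pos": TCP position; "tool_rot": TCP orientation; "contact_force": force on the tool from outside, world axes, zero at the start; "torque": the same for the moment, N m; "gripper_width": opening from 0.0 (shut) to 1.0 (fully open).
Only numpy, scipy, OpenCV 4.12 (cv2) and the standard library are available. Lean on these libraries where they do the work, as an engineer would, in place of code of your own. Each camera call takes 0.05 s, during which the arm holds its last target. There are 200 camera calls.

## Working session

There is one attempt and no reset: what is moved stays moved. The work goes in short steps, Python scripts to look and compute and a tool call to move; the robot and the scene stay as the last step left them, time stands still between calls to the robot, and variables do not carry over. Pictures are saved under pics/ and viewed, about 8 in all and at most 12, crops included, and the job is handed in when it is done.

Besides the shell and the picture viewer there is one more tool, called after "Call:" as a command line: name --argument value ..., lists and objects as JSON in quotes. move_arm: Moves the arm, as the interface text tells. Its arguments: {"type":"object","properties":{"commands":{"type":"string"},"force":{"type":"number"}},"required":["commands"]}

```bash
mkdir -p pics; cat > h.py <<'E'
import numpy as np, cv2
from scipy.spatial.transform import Rotation as R
from station import bot
def cam(n):
    o=bot.get_obs(); c=bot.read_camera(n); K=np.array(c["K"])
    if n=="wrist":
        q=o["tool_rot"]; T=np.eye(4); T[:3,:3]=R.from_quat([q[1],q[2],q[3],q[0]]).as_matrix(); T[:3,3]=o["eef_pos"]
        M=T@np.array(c["hand_eye"]); Rc=M[:3,:3].T; t=-Rc@M[:3,3]
    else:
        Rc=cv2.Rodrigues(np.array(c["rvec"],float))[0]; t=np.array(c["tvec"],float).ravel()
    return c["img"],K,Rc,t
def save(n,f):
    im,K,Rc,t=cam(n); cv2.imwrite(f"pics/{f}.png",im[:,:,::-1]); np.savez(f"pics/{f}.npz",K=K,R=Rc,t=t); 
def load(f):
    d=np.load(f"pics/{f}.npz"); return d["K"],d["R"],d["t"]
def px2z(f,u,v,z):
    K,Rc,t=load(f); C=-Rc.T@t; d=Rc.T@np.linalg.solve(K,[u,v,1.]); return C+d*(z-C[2])/d[2]
def proj(f,P):
    K,Rc,t=load(f); p=(Rc@np.atleast_2d(P).T).T+t; p=p@K.T; return p[:,:2]/p[:,2:]
def crop(f,x0,y0,x1,y1,s,g):
    im=cv2.imread(f"pics/{f}.png")[y0:y1,x0:x1]; cv2.imwrite(f"pics/{g}.png",cv2.resize(im,None,fx=s,fy=s,interpolation=cv2.INTER_CUBIC))
E
python3 - <<'E'
from h import *
o=bot.get_obs(); print({k:np.round(v,3) for k,v in o.items()})
save("top","t0"); save("side","s0")
for f in("t0","s0"):
    K,Rc,t=load(f); print(f,K.round(1).tolist(),(-Rc.T@t).round(3),Rc.round(2).tolist())
E
```

```text
{'t': np.float64(0.0), 'q': array([-1.214,  0.478,  0.022,  1.556, -0.011,  1.109, -0.083]), 'joint_vel': array([ 0.001, -0.001, -0.   ,  0.001, -0.002, -0.001,  0.   ]), 'joint_torque': array([ 0.0000e+00, -5.9646e+01,  1.6080e+00, -2.8119e+01,  1.2000e-02,
        9.0000e-03,  0.0000e+00]), 'eef_pos': array([0.302, 0.603, 0.23 ]), 'tool_rot': array([-0.   ,  0.23 ,  0.973, -0.001]), 'contact_force': array([ 0.219, -0.807, -0.286]), 'torque': array([-0.043,  0.005, -0.027]), 'gripper_width': np.float64(1.003)}
t0 [[536.4, 0.0, 323.4], [0.0, 536.4, 247.2], [0.0, 0.0, 1.0]] [ 0.407 -0.019  1.368] [[0.03, -1.0, -0.02], [-1.0, -0.02, -0.07], [0.07, 0.02, -1.0]]
s0 [[457.4, 0.0, 326.8], [0.0, 457.4, 229.7], [0.0, 0.0, 1.0]] [ 0.178 -0.979  0.76 ] [[0.95, -0.31, -0.0], [-0.16, -0.5, -0.85], [0.26, 0.81, -0.52]]
```

View pics/t0.png

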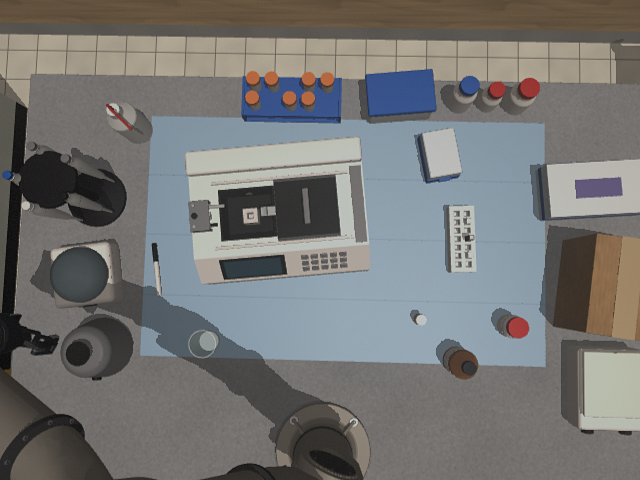

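View pics/s0.png

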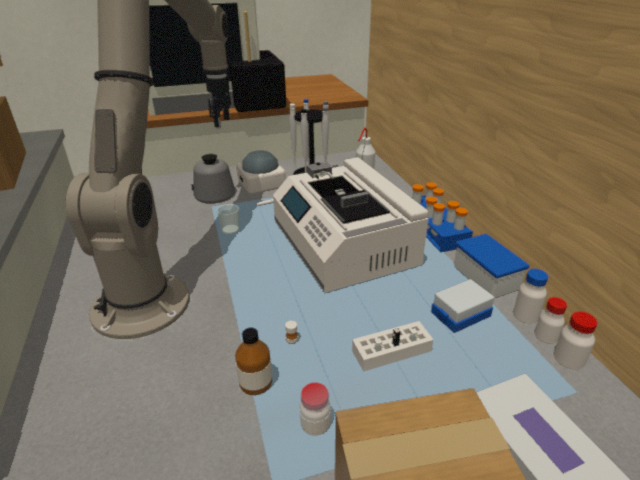

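The top view shows the spectrophotometer at about (280,210): catch at its left, cell holder at (250,216), cover rib at (306,205). The rack is at (461,238), with the dark filter near (468,238). I'll enlarge both.

```bash
python3 - <<'E'
from h import *
a=cv2.imread("pics/t0.png")
A=cv2.resize(a[130:290,180:380],None,fx=3,fy=3,interpolation=cv2.INTER_CUBIC)
B=cv2.resize(a[200:280,440:490],None,fx=4,fy=4,interpolation=cv2.INTER_CUBIC)
o=np.zeros((480,800,3),np.uint8);o[:,:600]=A;o[:320,600:800]=B;cv2.imwrite("pics/c0.png",o)
E
```

```text
(no output)
```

View pics/c0.png

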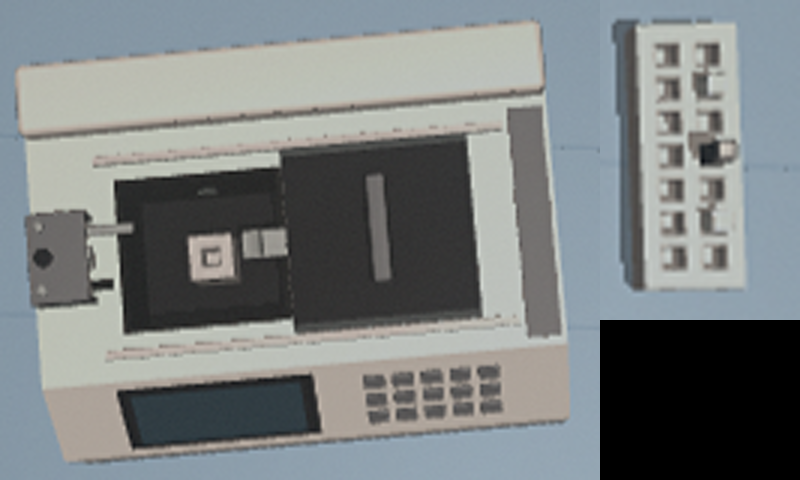

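```bash
python3 - <<'E'
from h import *
S=lambda u,v,z:px2z("t0",180+u/3,130+v/3,z)
B=lambda u,v,z:px2z("t0",440+(u-600)/4,200+v/4,z)
def rep(n,P): print(n,np.round(P,4).tolist())
c=np.array([B(*p,.036) for p in[(637,24),(735,24),(746,288),(645,288)]]);rep("rack",c.mean(0))
def yaw(d):return np.degrees(np.arctan2(d[1],d[0]))
print("rack yaw",yaw(c[0]-c[3]),yaw(c[1]-c[2]),np.linalg.norm(c[0]-c[3]),np.linalg.norm(c[0]-c[1]))
rep("filter",B(710,153,.074))
u1=[S(95,161,.162),S(500,127,.162)];u2=[S(108,356,.162),S(518,320,.162)]
for r in(u1,u2):print("sp yaw",yaw(r[0]-r[1])-90)
rep("cell",S(211,256,.116))
k=np.array([S(*p,.164) for p in[(281,152),(466,138),(481,318),(294,332)]]);rep("cover",k.mean(0));print(yaw(k[0]-k[3]),yaw(k[1]-k[2]),yaw(k[0]-k[1])-90,yaw(k[3]-k[2])-90)
r=np.array([S(*p,.194) for p in[(368,175),(382,175),(390,280),(376,282)]]);rep("rib",r.mean(0))
o=np.array([S(*p,.155) for p in[(118,182),(125,330)]]);rep("well edge",o)
E
```

```text
rack [0.5333, -0.3331, 0.036]
rack yaw 2.1860108577512625 2.636378637606336 0.16437387732119985 0.060707428179347545
filter [0.5314, -0.3357, 0.074]
sp yaw 6.0586293462543495
sp yaw 6.38299026301479
cell [0.5697, 0.184, 0.116]
cover [0.5826, 0.0486, 0.164]
5.931109667543812 6.062321809300318 5.5857420412471015 5.640451407122242
rib [0.5832, 0.048, 0.194]
well edge [[0.62, 0.251, 0.155], [0.5066, 0.2412, 0.155]]
```

Call:
move_arm --commands "1 0 0 -1 0 0 -7; 1 0 0 -1 0 0 -7; 1 0 0 0 0 0 -7; 1 0 0 0 0 0 -7; 1 0 0 0 0 0 -1; 1 -0.8 -4 0 0 0 0; 1 -0.8 -4 0 0 0 0; 1 -0.8 -4 0 0 0 0; 1 -0.8 -4 0 0 0 0; 1 -0.8 -4 0 0 0 0; 1 -0.8 -4 0 0 0 0; 1 -0.8 -4 0 0 0 0"

```text
t: 1.1
eef_pos: [0.37, 0.3238, 0.251]
tool_rot: [-0.0, -0.019, 1.0, -0.0]
contact_force: [0.2, -0.4, 0.4]
gripper_width: 0.998
```

Call:
move_arm --commands "1 -0.8 -4 0 0 0 0; 1 -0.8 -4 0 0 0 0; 1 -0.8 -4 0 0 0 0; 1 -0.8 -4 0 0 0 0; 1 -0.8 -4 0 0 0 0; 1 -0.8 -4 0 0 0 0; 1 -0.8 -4 0 0 0 0; 1 -0.8 -4 0 0 0 0; 1 -0.8 -4 0 0 0 0; 1 -0.8 -4 0 0 0 0; 1 -0.8 -4 0 0 0 0; 1 -0.8 -4 0 0 0 0"

```text
t: 2.1
eef_pos: [0.4857, -0.1516, 0.2513]
tool_rot: [0.0, -0.019, 1.0, 0.0]
contact_force: [0.3, 0.8, -0.5]
gripper_width: 1.001
```

Call:
move_arm --commands "1 -0.8 -3 0 0 0 0; 1 -0.8 -3 0 0 0 0; 1 -0.8 -3 0 0 0 0; 1 -0.8 -3 0 0 0 0; 1 -0.8 -3 0 0 0 0; 1 -0.5 -2 0 0 0 0;1 0 0 0 0 0 0;1 0 0 0 0 0 0"

```text
t: 2.77
eef_pos: [0.5373, -0.3186, 0.2506]
tool_rot: [-0.001, -0.018, 1.0, -0.0]
contact_force: [-0.7, -0.0, -0.6]
gripper_width: 0.997
```

```bash
python3 - <<'E'
from h import *
save("wrist","w1"); o=bot.get_obs();print(o["q"].round(3),o["contact_force"].round(2))
K,Rc,t=load("w1");print((-Rc.T@t).round(3))
print(proj("w1",[[.534,-.3455,.074],[.534,-.3455,.036],[.5333,-.3331,.036]]).round(0))
E
```

```text
[ 0.068  0.405  0.492  1.687 -0.21   1.104  2.232] [-0.52  0.93 -0.48]
[ 0.455 -0.322  0.394]
[[287. 203.]
 [290. 194.]
 [303. 193.]]
```

View pics/w1.png

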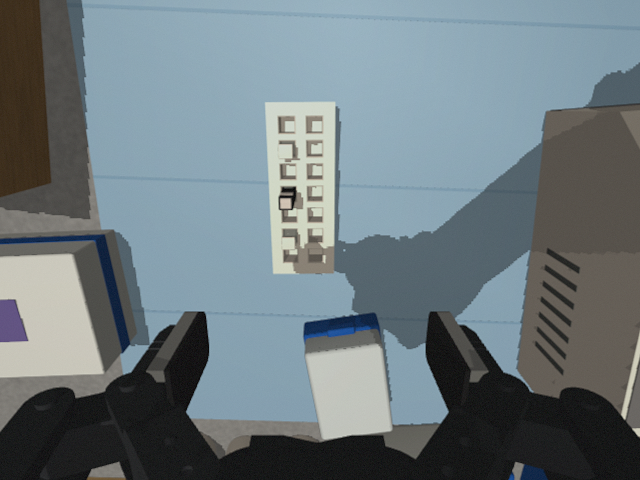

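The wrist view shows the rack at (303,188) and the filter at (287,199), with its lit top at (287,203), as predicted. I'll enlarge it for position and yaw.

```bash
python3 - <<'E'
from h import *
a=cv2.imread("pics/w1.png")
A=cv2.resize(a[175:225,265:315],None,fx=8,fy=8,interpolation=cv2.INTER_CUBIC)
B=cv2.resize(a[95:280,255:345],None,fx=3,fy=3,interpolation=cv2.INTER_CUBIC)
o=np.zeros((555,670,3),np.uint8);o[:400,:400]=A;o[:555,400:670]=B;cv2.imwrite("pics/c1.png",o)
E
```

```text
(no output)
```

View pics/c1.png

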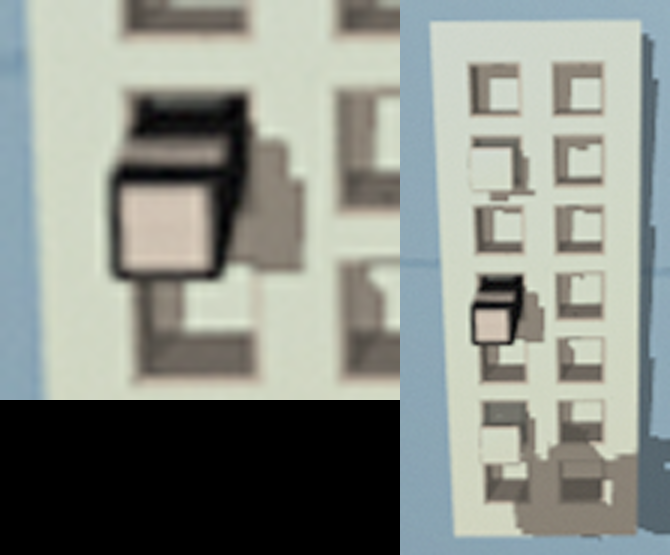

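```bash
python3 - <<'E'
from h import *
f=px2z("w1",285.4,202.7,.074)
c=np.array([px2z("w1",255+(u-400)/3-.3,95+v/3-.3,.036) for u,v in[(431,21),(641,20),(637,533),(454,537)]])
print(f.round(4),c.round(4).tolist(),c.mean(0).round(4))
yaw=lambda d:np.degrees(np.arctan2(d[1],d[0]))
print(yaw(c[3]-c[0]),yaw(c[2]-c[1]),yaw(c[1]-c[0])-90,yaw(c[2]-c[3])-90,np.linalg.norm(c[3]-c[0]),np.linalg.norm(c[1]-c[0]))
h=[px2z("w1",255+(u-400)/3-.3,95+v/3-.3,.036) for u,v in[(495,89),(507,480)]];print(h,yaw(h[1]-h[0]))
o=bot.get_obs();print(o["eef_pos"],R.from_quat(np.roll(o["tool_rot"],-1)).as_matrix().round(3))
E
```

```text
[ 0.5337 -0.3465  0.074 ] [[0.4522, -0.3684, 0.036], [0.4496, -0.3066, 0.036], [0.614, -0.2993, 0.036], [0.6178, -0.3615, 0.036]] [ 0.5334 -0.334   0.036 ]
2.369003907216007 2.548233392509935 2.4061760154617104 3.537679072267366 0.1657099782673773 0.06179255856766544
[array([ 0.47075315, -0.3493252 ,  0.036     ]), array([ 0.59630127, -0.34380741,  0.036     ])] 2.516505888885711
[ 0.53745854 -0.31724163  0.25069607] [[-0.999 -0.039 -0.001]
 [-0.039  0.999  0.001]
 [ 0.001  0.001 -1.   ]]
```

Call:
move_arm --commands "0.6 0.25 -1.45 2 0 0 0; 0.6 0.23 -1.45 3 0 0 0; 0.6 0 0 3 0 0 0; 0.6 0 0 3 0 0 0; 0.6 0 0 2 0 0 0; 0.6 0 0 1.5 0 0 0; 0.6 0 0 0 0 0 0; 0.6 0 0 0 0 0 0; 0.6 0 0 0 0 0 0"

```text
t: 3.57
eef_pos: [0.535, -0.3463, 0.1076]
tool_rot: [0.001, -0.021, 1.0, -0.0]
contact_force: [-0.1, -0.7, 0.6]
gripper_width: 0.603
```

```bash
python3 - <<'E'
from h import *
P=[]
for i in range(3):
    im=cam("wrist"); o=bot.get_obs();P.append(o["eef_pos"])
print(np.round(P,4),o["tool_rot"].round(4),o["contact_force"].round(2))
save("wrist","w2");print(proj("w2",[[.5337,-.3464,.074]]))
E
```

```text
[[ 0.5352 -0.3467  0.1079]
 [ 0.5352 -0.3469  0.108 ]
 [ 0.5351 -0.347   0.1078]] [ 1.100e-03 -2.070e-02  9.998e-01 -4.000e-04] [-0.65  0.34  0.15]
[[319.38704568 275.40589539]]
```

View pics/w2.png

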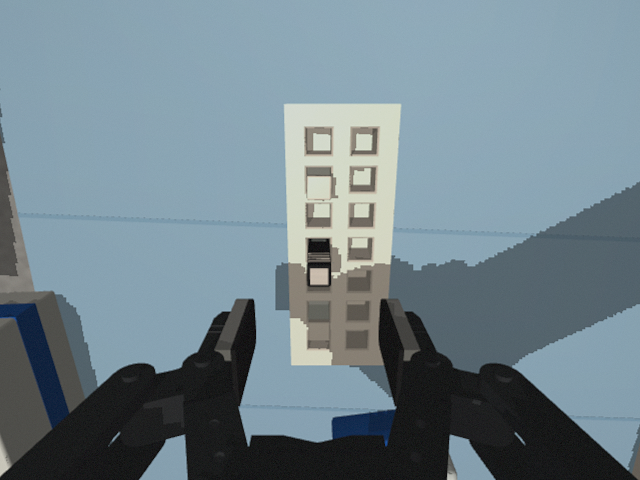

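The filter's top is at (319,274), within 1.5 px of prediction. I'll descend and grip.

Call:
move_arm --commands "0.6 0.15 0.05 2 0 0 0; 0.6 0 0 2.3 0 0 0; 0.6 0 0 2 0 0 0; 0.6 0 0 0 0 0 0; 0 0 0 0 0 0 0; 0 0 0 0 0 0 0; 0 0 0 0 0 0 0; 0 0 0 0 0 0 0; 0 0 0 0 0 0 0; 0 0 0 0 0 0 0; 0 0 0 0 0 0 0" --force 40

```text
t: 4.68
eef_pos: [0.5337, -0.3471, 0.0449]
tool_rot: [0.001, -0.021, 1.0, -0.001]
contact_force: [-0.9, -0.1, 6.8]
gripper_width: 0.138
```

Call:
move_arm --commands "0 0 0 -0.5 0 0 0; 0 0 0 -1 0 0 0; 0 0 0 -1.5 0 0 0; 0 0 0 -2 0 0 0; 0 0 0 -2.5 0 0 0; 0 0 0 -2.5 0 0 0; 0 0 0 -3 0 0 0; 0 0 0 -3 0 0 0; 0 0 0 -3 0 0 0; 0 0 0 -2 0 0 0; 0 0 0 -1 0 0 0; 0 0 0 0 0 0 0"

```text
t: 5.68
eef_pos: [0.5334, -0.3473, 0.2663]
tool_rot: [0.002, -0.021, 1.0, -0.001]
contact_force: [-1.1, -0.7, -0.0]
gripper_width: 0.14
```

```bash
python3 - <<'E'
from h import *
save("wrist","w3"); o=bot.get_obs(); print(o["eef_pos"].round(4),o["contact_force"].round(2),o["gripper_width"])
Rt=R.from_quat(np.roll(o["tool_rot"],-1)).as_matrix()
print((Rt.T@(np.array([.5697,.184,o["eef_pos"][2]])-o["eef_pos"])).round(4))
a=cv2.imread("pics/w3.png");cv2.imwrite("pics/w3c.png",cv2.resize(a[260:420,220:420],None,fx=3,fy=3))
E
```

```text
[ 0.5328 -0.3465  0.2641] [-1.05 -0.26 -0.65] 0.135700969684664
[-5.880e-02  5.285e-01 -2.000e-04]
```

View pics/w3c.png

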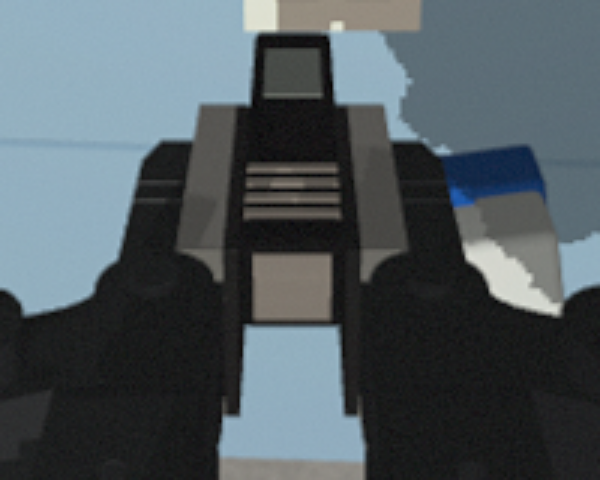

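The filter hangs upright between the pads, window towards the camera, top at pixel (317,356). Now to the holder.

Call:
move_arm --commands "0 0 0 0 0 0 -3.6; 0 -0.4 2 0 0 0 0; 0 -0.7 3.5 0 0 0 0; 0 -0.7 4 0 0 0 0; 0 -0.7 4 0 0 0 0; 0 -0.7 4 0 0 0 0; 0 -0.7 4 0 0 0 0; 0 -0.7 4 0 0 0 0; 0 -0.7 4 0 0 0 0; 0 -0.7 4 0 0 0 0; 0 -0.7 4 0 0 0 0; 0 -0.7 4 0 0 0 0"

```text
t: 6.73
eef_pos: [0.5616, 0.0759, 0.2613]
tool_rot: [-0.002, -0.052, 0.999, -0.0]
contact_force: [1.0, 0.4, -0.5]
gripper_width: 0.138
```

Call:
move_arm --commands "0 -0.7 4 0 0 0 0; 0 -0.7 3.9 0 0 0 0; 0 -0.7 3 0 0 0 0; 0 -0.4 2.5 0 0 0 0; 0 0 1.5 0 0 0 0; 0 0 0 0 0 0 0; 0 0 0 0 0 0 0; 0 0 0 0 0 0 0; 0 0 0 0 0 0 0"

```text
t: 7.48
eef_pos: [0.5728, 0.2222, 0.2631]
tool_rot: [-0.0, -0.05, 0.999, -0.001]
contact_force: [0.8, 0.2, -1.0]
gripper_width: 0.138
```

```bash
python3 - <<'E'
from h import *
save("wrist","w4"); o=bot.get_obs(); print(o["eef_pos"].round(4),o["tool_rot"].round(4),o["contact_force"].round(2))
print(proj("w4",[[.5697,.184,.116]]))
a=cv2.imread("pics/w4.png");cv2.imwrite("pics/w4c.png",cv2.resize(a[100:380,180:460],None,fx=2.1,fy=2.1,interpolation=cv2.INTER_CUBIC))
E
```

```text
[0.5728 0.2225 0.2633] [-0.000e+00 -5.050e-02  9.987e-01 -4.000e-04] [ 0.58 -0.11 -0.93]
[[269.87551693 208.67893119]]
```

View pics/w4c.png

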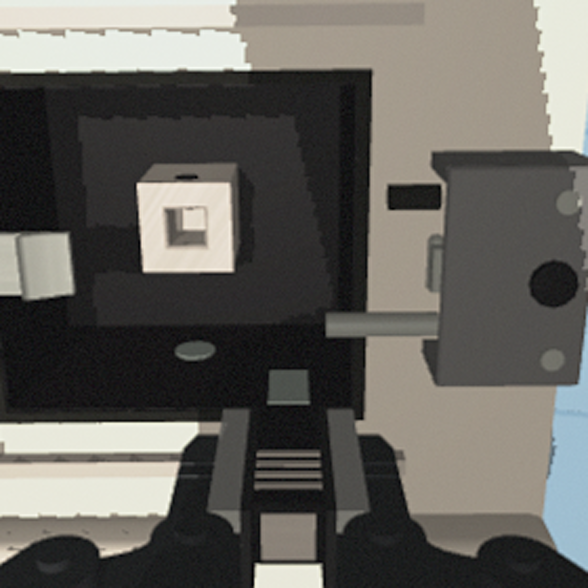

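The hole's mouth is at pixel (268.3,208) and the filter's top at (317,355.5). I'll work out the relative offset and yaw from this picture.

```bash
python3 - <<'E'
from h import *
g=lambda u,v,z:px2z("w4",180+u/2.1-.25,100+v/2.1-.25,z)
o=bot.get_obs();e=o["eef_pos"];Rt=R.from_quat(np.roll(o["tool_rot"],-1)).as_matrix()
m=np.array([g(*p,.116) for p in[(137,184),(237,180),(235,272),(143,272)]])
h=np.array([g(*p,.116) for p in[(164,206),(207,206),(208,249),(166,249)]])
print("block",m.mean(0),"hole",h.mean(0))
yaw=lambda d:np.degrees(np.arctan2(d[1],d[0]))
print(yaw(m[1]-m[0])-90,yaw(m[2]-m[3])-90,yaw(m[3]-m[0]),yaw(m[2]-m[1]),"hole",yaw(h[1]-h[0])-90,yaw(h[3]-h[0]))
w=[g(*p,.155) for p in[(0,70),(372,70),(364,418),(8,418)]];print("well",yaw(w[1]-w[0])-90,yaw(w[2]-w[1]),np.round(w,4).tolist())
print("tool yaw",yaw(-Rt[:,0]))
ft=g(288,537,e[2]+.029);print("filter top",ft,"in tool",Rt.T@(ft-e))
print("window", Rt.T@(g(288,386,e[2]-.031+.006)-e))
d=Rt.T@(h.mean(0)-e);print("hole in tool cm",100*d)
E
```

```text
block [0.56939721 0.18350718 0.116     ] hole [0.56940781 0.18285981 0.116     ]
8.154781110564002 5.857204524645937 6.224107140762177 3.422013278244221 hole 5.847384334315663 5.591888541813139
well 5.828729957602576 6.386176800950933 [[0.5155, 0.1278, 0.155], [0.5041, 0.2399, 0.155], [0.621, 0.253, 0.155], [0.6338, 0.1291, 0.155]]
tool yaw 5.791360009614367
filter top [0.57344242 0.22169918 0.29230132] in tool [-0.00053133 -0.00087619 -0.02899945]
window [ 0.00136082 -0.00094088  0.0250008 ]
hole in tool cm [ 0.73843988 -3.89866271 14.73294169]
```

Call:
move_arm --commands "0 0.3 -1.9 0 0 0 0; 0 0.49 -1.9 0 0 0 0; 0 0 0 2 0 0 0; 0 0 0 3 0 0 0; 0 0 0 3 0 0 0; 0 0 0 2 0 0 0; 0 0 0 0.7 0 0 0; 0 0 0 0 0 0 0; 0 0 0 0 0 0 0; 0 0 0 0 0 0 0; 0 0 0 0 0 0 0"

```text
t: 8.45
eef_pos: [0.5698, 0.1864, 0.1581]
tool_rot: [0.001, -0.052, 0.999, 0.001]
contact_force: [-0.2, 0.2, 0.0]
gripper_width: 0.137
```

```bash
python3 - <<'E'
from h import *
save("wrist","w5"); o=bot.get_obs(); print(o["eef_pos"].round(4),o["tool_rot"].round(4),o["contact_force"].round(2))
a=cv2.imread("pics/w5.png");cv2.imwrite("pics/w5c.png",cv2.resize(a[200:400,220:420],None,fx=3,fy=3,interpolation=cv2.INTER_CUBIC))
E
```

```text
[0.5696 0.1865 0.1578] [ 1.200e-03 -5.200e-02  9.986e-01  6.000e-04] [ 0.43  0.2  -1.24]
```

View pics/w5c.png

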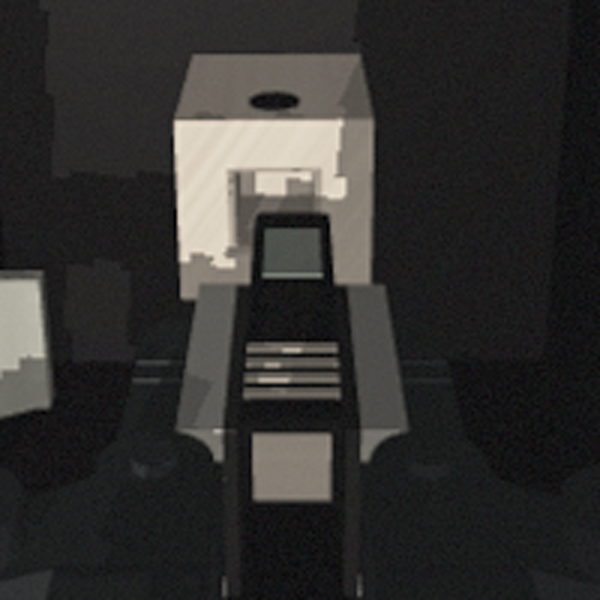

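The foot spans crop columns 250–332, but the hole spans 230–322 and the block 174–374. The tool sits about 2.5 mm too far +y, so I'll compute the correction.

```bash
python3 - <<'E'
from h import *
g=lambda u,v,z:px2z("w5",220+u/3-.33,200+v/3-.33,z)
o=bot.get_obs();e=o["eef_pos"];Rt=R.from_quat(np.roll(o["tool_rot"],-1)).as_matrix()
T=lambda p:(1000*(Rt.T@(p-e))).round(2)
print("block -x corners",T(g(174,119,.116)),T(g(374,119,.116)))
print("hole -x corners",T(g(228,169,.116)),T(g(321,168,.116)))
print("block lower L/R",T(g(180,297,.116)),T(g(373,284,.116)))
zf=e[2]-.031
print("foot -x edge",T(g(257,214,zf)),T(g(329,214,zf)))
print("filter top -x edge",T(g(252,432,e[2]+.029)),T(g(331,432,e[2]+.029)),"+x",T(g(252,501,e[2]+.029)),T(g(331,501,e[2]+.029)))
print("filter front just above foot",T(g(251,280,zf+.013)),T(g(332,280,zf+.013)))
E
```

```text
block -x corners [ 17.75 -20.83  41.78] [17.77 13.35 41.81]
hole -x corners [  8.57 -11.77  41.81] [ 8.76  4.37 41.83]
block lower L/R [-16.29 -20.86  41.87] [-13.66  13.92  41.89]
foot -x edge [ 4.87 -6.45 30.98] [ 4.87  5.47 30.99]
filter top -x edge [  3.8   -5.28 -29.01] [  3.8    3.92 -29.01] +x [ -5.81  -5.38 -28.99] [ -5.81   4.03 -28.98]
filter front just above foot [-0.63 -7.06 17.99] [-0.62  5.62 18.01]
```

Call:
move_arm --commands "0 0.07 -0.15 0 0 0 0; 0 0.07 -0.16 0 0 0 0; 0 0 0 0 0 0 0; 0 0 0 0.4 0 0 0; 0 0 0 0.4 0 0 0; 0 0 0 0.2 0 0 0; 0 0 0 0.2 0 0 0; 0 0 0 0.2 0 0 0; 0 0 0 0 0 0 0; 0 0 0 0 0 0 0"

```text
t: 9.33
eef_pos: [0.5681, 0.1831, 0.1422]
tool_rot: [0.001, -0.052, 0.999, 0.0]
contact_force: [4.8, 0.0, -2.7]
gripper_width: 0.135
```

It's in, with a light side push of +4.8 N in x. I'll ease +x and continue.

Call:
move_arm --commands "0 -0.05 0 0 0 0 0; 0 0 0 0.2 0 0 0; 0 0 0 0.2 0 0 0; 0 0 0 0.2 0 0 0; 0 0 0 0.2 0 0 0; 0 0 0 0.2 0 0 0; 0 0 0 0 0 0 0; 0 0 0 0 0 0 0"

```text
t: 10.0
eef_pos: [0.5683, 0.1831, 0.132]
tool_rot: [0.0, -0.052, 0.999, -0.0]
contact_force: [3.9, 0.9, -2.4]
gripper_width: 0.139
```

Call:
move_arm --commands "0 -0.04 0 0 0 0 0; 0 0 0 0.2 0 0 0; 0 0 0 0.2 0 0 0; 0 0 0 0.15 0 0 0; 0 0 0 0.1 0 0 0; 0 0 0 0 0 0 0; 0 0 0 0 0 0 0"

```text
t: 10.58
eef_pos: [0.5684, 0.1831, 0.1255]
tool_rot: [-0.0, -0.052, 0.999, -0.0]
contact_force: [2.4, 0.9, -2.9]
gripper_width: 0.136
```

Call:
move_arm --commands "0 -0.02 0 0.1 0 0 0; 0 0 0 0.1 0 0 0; 0 0 0 0.05 0 0 0; 0 0 0 0 0 0 0; 0 0 0 0 0 0 0"

```text
t: 11.0
eef_pos: [0.5684, 0.1831, 0.1231]
tool_rot: [-0.0, -0.052, 0.999, -0.0]
contact_force: [2.0, 0.4, -1.4]
gripper_width: 0.135
```

Call:
move_arm --commands "0 0 0 0.05 0 0 0; 0 0 0 0.05 0 0 0; 0 0 0 0.05 0 0 0; 0 0 0 0 0 0 0; 0 0 0 0 0 0 0"

```text
t: 11.42
eef_pos: [0.5686, 0.1831, 0.1229]
tool_rot: [-0.0, -0.052, 0.999, 0.0]
contact_force: [-0.9, -0.9, 9.4]
gripper_width: 0.14
```

Bottomed with 9.4 N at TCP z 0.123, as expected for full seating. Release and lift.

Call:
move_arm --commands "0.15 0 0 -0.05 0 0 0; 0.25 0 0 0 0 0 0; 0.4 0 0 0 0 0 0; 0.4 0 0 0 0 0 0; 0.4 0 0 0 0 0 0; 0.4 0 0 -1 0 0 0; 0.4 0 0 -2 0 0 0; 0.4 0 0 -2.5 0 0 0; 0.4 0 0 -3 0 0 0; 0.4 0 0 -3 0 0 0; 0.4 0 0 -1 0 0 0"

```text
t: 12.33
eef_pos: [0.5707, 0.1834, 0.2527]
tool_rot: [0.003, -0.052, 0.999, 0.001]
contact_force: [0.1, -0.6, -0.1]
gripper_width: 0.399
```

Call:
move_arm --commands "0.4 0 -2 0 0 0 0; 0.4 0 -3.3 0 0 0 0; 0.4 0 -3.3 0 0 0 0; 0.4 0 -3 0 0 0 0; 0.4 0 -2 0 0 0 0; 0.4 0 0 0 0 0 0; 0.4 0 0 0 0 0 0; 0.4 0 0 0 0 0 0"

```text
t: 13.0
eef_pos: [0.5826, 0.0488, 0.2473]
tool_rot: [-0.0, -0.052, 0.999, 0.0]
contact_force: [-0.9, 0.2, -0.5]
gripper_width: 0.402
```

```bash
python3 - <<'E'
from h import *
save("wrist","w6"); o=bot.get_obs(); print(o["eef_pos"].round(4),o["tool_rot"].round(4),o["contact_force"].round(2))
print(proj("w6",[[.5832,.048,.194],[.5694,.1829,.152]]))
a=cv2.imread("pics/w6.png");cv2.imwrite("pics/w6c.png",cv2.resize(a[100:480,200:600],None,fx=1.5,fy=1.5,interpolation=cv2.INTER_CUBIC))
E
```

```text
[0.5826 0.0493 0.2472] [-1.000e-04 -5.300e-02  9.986e-01  3.000e-04] [ 0.19 -0.13 -0.12]
[[316.46346319 264.10373745]
 [521.80336122 240.11245484]]
```

View pics/w6c.png

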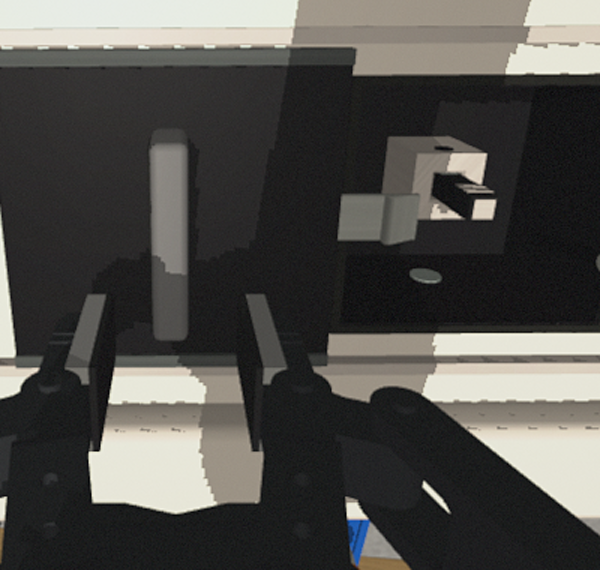

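The filter stands seated in the holder, its top at pixel (521,238) against (522,240) predicted for full depth. The rib at (313,261) lies between the jaws. I'll lower around it and push with the −y finger.

Call:
move_arm --commands "0.4 0 -0.15 2 0 0 0; 0.4 0 0 2.5 0 0 0; 0.4 0 0 2 0 0 0; 0.4 0 0 0.9 0 0 0; 0.4 0 0 0 0 0 0; 0.4 0 0 0 0 0 0"

```text
t: 13.55
eef_pos: [0.583, 0.0472, 0.1735]
tool_rot: [-0.0, -0.053, 0.999, 0.0]
contact_force: [-0.2, -1.1, 0.7]
gripper_width: 0.4
```

Call:
move_arm --commands "0.4 0 0.5 0 0 0 0; 0.4 0 0.5 0 0 0 0; 0.4 0 0.8 0 0 0 0; 0.4 0 1 0 0 0 0; 0.4 0 1 0 0 0 0; 0.4 0 1 0 0 0 0; 0.4 0 1 0 0 0 0; 0.4 0 1 0 0 0 0; 0.4 0 1 0 0 0 0; 0.4 0 0.8 0 0 0 0; 0.4 0 0.5 0 0 0 0; 0.4 0 0.2 0 0 0 0"

```text
t: 14.55
eef_pos: [0.5729, 0.1403, 0.1731]
tool_rot: [-0.0, -0.053, 0.999, 0.0]
contact_force: [0.1, -0.1, 0.4]
gripper_width: 0.399
```

Call:
move_arm --commands "0.4 0 0.4 0 0 0 0; 0.4 0 0.4 0 0 0 0; 0.4 0 0.4 0 0 0 0; 0.4 0 0.4 0 0 0 0; 0.4 0 0.4 0 0 0 0; 0.4 0 0.3 0 0 0 0; 0.4 0 0.2 0 0 0 0; 0.4 0 0.1 0 0 0 0"

```text
t: 15.22
eef_pos: [0.5704, 0.1652, 0.1732]
tool_rot: [-0.0, -0.052, 0.999, 0.0]
contact_force: [-2.5, -1.0, -0.1]
gripper_width: 0.4
```

```bash
python3 - <<'E'
from h import *
save("top","t1"); o=bot.get_obs(); e=o["eef_pos"];print(e.round(4),o["contact_force"].round(2))
O=np.array([.5767,.1133]);yi=np.array([-.1045,.9945]);print("tcp inst y",(e[:2]-O)@yi, "joint est",(e[:2]-O)@yi-.084)
E
```

```text
[0.5705 0.1653 0.1733] [ 0.28 -0.22 -0.14]
tcp inst y 0.05231409152251001 joint est -0.03168590847749
```

Call:
move_arm --commands "0.4 0 0.2 0 0 0 0; 0.4 0 0.2 0 0 0 0; 0.4 0 0.2 0 0 0 0; 0.4 0 0.2 0 0 0 0; 0.4 0 0.1 0 0 0 0; 0.4 0 0 0 0 0 0"

```text
t: 15.77
eef_pos: [0.5697, 0.1735, 0.1733]
tool_rot: [0.0, -0.052, 0.999, -0.0]
contact_force: [0.7, -1.9, 0.0]
gripper_width: 0.401
```

Call:
move_arm --commands "0.4 0 0.1 0 0 0 0; 0.4 0 0.1 0 0 0 0; 0.4 0 0.1 0 0 0 0; 0.4 0 0 0 0 0 0"

```text
t: 16.1
eef_pos: [0.5695, 0.1757, 0.1733]
tool_rot: [-0.0, -0.052, 0.999, -0.001]
contact_force: [-1.1, -4.9, 1.2]
gripper_width: 0.401
```

Call:
move_arm --commands "0.4 0 0.1 0 0 0 0; 0.4 0 0.1 0 0 0 0; 0.4 0 0.1 0 0 0 0; 0.4 0 0 0 0 0 0"

```text
t: 16.43
eef_pos: [0.5692, 0.1781, 0.1733]
tool_rot: [-0.0, -0.051, 0.999, -0.001]
contact_force: [1.2, -5.2, 0.8]
gripper_width: 0.404
```

Call:
move_arm --commands "0.4 0 0.1 0 0 0 0; 0.4 0 0.1 0 0 0 0; 0.4 0 0.1 0 0 0 0; 0.4 0 0 0 0 0 0"

```text
t: 16.77
eef_pos: [0.5689, 0.1807, 0.1733]
tool_rot: [-0.0, -0.051, 0.999, -0.001]
contact_force: [0.4, -6.7, 0.6]
gripper_width: 0.406
```

Call:
move_arm --commands "0.4 0 0.1 0 0 0 0; 0.4 0 0.1 0 0 0 0; 0.4 0 0 0 0 0 0; 0.4 0 0 0 0 0 0"

```text
t: 17.1
eef_pos: [0.5687, 0.1825, 0.1733]
tool_rot: [-0.0, -0.051, 0.999, -0.001]
contact_force: [1.0, -6.8, 1.6]
gripper_width: 0.403
```

Call:
move_arm --commands "0.4 0 0.1 0 0 0 0; 0.4 0 0.1 0 0 0 0; 0.4 0 0 0 0 0 0; 0.4 0 0 0 0 0 0"

```text
t: 17.43
eef_pos: [0.5685, 0.1847, 0.1733]
tool_rot: [-0.0, -0.051, 0.999, -0.001]
contact_force: [-0.6, -6.9, 1.9]
gripper_width: 0.396
```

Call:
move_arm --commands "0.4 0 0.05 0 0 0 0; 0.4 0 0.05 0 0 0 0; 0.4 0 0 0 0 0 0; 0.4 0 0 0 0 0 0"

```text
t: 17.77
eef_pos: [0.5684, 0.1859, 0.1733]
tool_rot: [-0.0, -0.051, 0.999, -0.001]
contact_force: [0.3, -6.5, 1.0]
gripper_width: 0.403
```

Call:
move_arm --commands "0.4 0 0.05 0 0 0 0; 0.4 0 0.05 0 0 0 0; 0.4 0 0 0 0 0 0; 0.4 0 0 0 0 0 0"

```text
t: 18.1
eef_pos: [0.5682, 0.1869, 0.1733]
tool_rot: [-0.0, -0.051, 0.999, -0.001]
contact_force: [-0.3, -5.8, 0.7]
gripper_width: 0.404
```

Call:
move_arm --commands "0.4 0 0.05 0 0 0 0; 0.4 0 0.03 0 0 0 0; 0.4 0 0 0 0 0 0; 0.4 0 0 0 0 0 0"

```text
t: 18.43
eef_pos: [0.5682, 0.1876, 0.1733]
tool_rot: [-0.0, -0.051, 0.999, -0.001]
contact_force: [-0.4, -6.2, 0.7]
gripper_width: 0.396
```

Call:
move_arm --commands "0.4 0 0.05 0 0 0 0; 0.4 0 0.03 0 0 0 0; 0.4 0 0 0 0 0 0; 0.4 0 0 0 0 0 0"

```text
t: 18.77
eef_pos: [0.568, 0.1887, 0.1733]
tool_rot: [-0.0, -0.051, 0.999, -0.001]
contact_force: [-0.8, -5.5, 0.8]
gripper_width: 0.401
```

Call:
move_arm --commands "0.4 0 0.05 0 0 0 0; 0.4 0 0.03 0 0 0 0; 0.4 0 0 0 0 0 0; 0.4 0 0 0 0 0 0"

```text
t: 19.1
eef_pos: [0.5678, 0.1902, 0.1733]
tool_rot: [-0.0, -0.052, 0.999, -0.0]
contact_force: [-0.3, -5.6, 0.0]
gripper_width: 0.4
```

Call:
move_arm --commands "0.4 0 0.05 0 0 0 0; 0.4 0 0.03 0 0 0 0; 0.4 0 0 0 0 0 0; 0.4 0 0 0 0 0 0"

```text
t: 19.43
eef_pos: [0.5678, 0.1907, 0.1733]
tool_rot: [-0.0, -0.052, 0.999, -0.001]
contact_force: [-0.4, -7.1, 1.4]
gripper_width: 0.402
```

Call:
move_arm --commands "0.4 0 0.03 0 0 0 0; 0.4 0 0.02 0 0 0 0; 0.4 0 0 0 0 0 0; 0.4 0 0 0 0 0 0"

```text
t: 19.77
eef_pos: [0.5677, 0.1911, 0.1733]
tool_rot: [-0.0, -0.052, 0.999, -0.001]
contact_force: [-0.3, -5.9, 2.0]
gripper_width: 0.402
```

Call:
move_arm --commands "0.4 0 0.03 0 0 0 0; 0.4 0 0.02 0 0 0 0; 0.4 0 0 0 0 0 0; 0.4 0 0 0 0 0 0"

```text
t: 20.1
eef_pos: [0.5677, 0.1916, 0.1733]
tool_rot: [-0.0, -0.052, 0.999, -0.001]
contact_force: [0.2, -6.5, 1.1]
gripper_width: 0.399
```

Call:
move_arm --commands "0.4 0 0.03 0 0 0 0; 0.4 0 0.03 0 0 0 0; 0.4 0 0 0 0 0 0; 0.4 0 0 0 0 0 0"

```text
t: 20.43
eef_pos: [0.5677, 0.1917, 0.1733]
tool_rot: [-0.0, -0.051, 0.999, -0.001]
contact_force: [-0.5, -8.0, 1.3]
gripper_width: 0.397
```

Call:
move_arm --commands "0.4 0 0.03 0 0 0 0; 0.4 0 0.02 0 0 0 0; 0.4 0 0 0 0 0 0; 0.4 0 0 0 0 0 0"

```text
t: 20.77
eef_pos: [0.5677, 0.1919, 0.1733]
tool_rot: [-0.0, -0.051, 0.999, -0.001]
contact_force: [-0.7, -8.4, 1.4]
gripper_width: 0.4
```

Call:
move_arm --commands "0.4 0 0.03 0 0 0 0; 0.4 0 0.02 0 0 0 0; 0.4 0 0 0 0 0 0; 0.4 0 0 0 0 0 0"

```text
t: 21.1
eef_pos: [0.5677, 0.1919, 0.1733]
tool_rot: [-0.0, -0.051, 0.999, -0.001]
contact_force: [0.1, -7.4, 2.1]
gripper_width: 0.399
```

```bash
cat > f.py <<'E'
from h import *
F=[];P=[]
for i in range(5): bot.read_camera("side"); o=bot.get_obs(); F.append(o["contact_force"]);P.append(o["eef_pos"])
print(np.mean(F,0).round(2),np.std(F,0).round(2),np.mean(P,0).round(5))
E
python3 f.py
```

```text
[-0.5  -8.45  2.01] [0.57 0.5  0.39] [0.56768 0.19194 0.17328]
```

Call:
move_arm --commands "0.4 0 0.03 0 0 0 0; 0.4 0 0.02 0 0 0 0; 0.4 0 0 0 0 0 0; 0.4 0 0 0 0 0 0"

```text
t: 21.68
eef_pos: [0.5677, 0.192, 0.1733]
tool_rot: [-0.0, -0.051, 0.999, -0.001]
contact_force: [0.8, -10.3, 1.9]
gripper_width: 0.4
```

```bash
python3 f.py
```

```text
[-0.48 -9.02  2.3 ] [0.4  0.47 0.25] [0.56768 0.19204 0.17327]
```

The contact has turned stiff, about 6 N/mm, which suggests the buffer. I'll stop here, back off, and feel whether the cover stays.

Call:
move_arm --commands "0.4 0 -0.1 0 0 0 0; 0.4 0 -0.1 0 0 0 0; 0.4 0 -0.1 0 0 0 0; 0.4 0 -0.1 0 0 0 0; 0.4 0 -0.1 0 0 0 0; 0.4 0 0 0 0 0 0; 0.4 0 0 0 0 0 0"

```text
t: 22.52
eef_pos: [0.5679, 0.1902, 0.1733]
tool_rot: [-0.0, -0.052, 0.999, 0.0]
contact_force: [-0.3, -4.4, 2.2]
gripper_width: 0.396
```

```bash
python3 f.py
```

```text
[-0.29 -3.5   1.18] [0.37 0.55 0.34] [0.56788 0.19013 0.17332]
```

Call:
move_arm --commands "0.4 0 -0.1 0 0 0 0; 0.4 0 -0.1 0 0 0 0; 0.4 0 -0.1 0 0 0 0; 0.4 0 -0.1 0 0 0 0; 0.4 0 0 0 0 0 0; 0.4 0 0 0 0 0 0; 0.4 0 0 0 0 0 0"

```text
t: 23.35
eef_pos: [0.5684, 0.1861, 0.1733]
tool_rot: [0.0, -0.052, 0.999, 0.0]
contact_force: [0.6, -0.7, 0.3]
gripper_width: 0.402
```

```bash
python3 f.py
```

```text
[-0.07 -0.3  -0.14] [0.14 0.37 0.74] [0.56835 0.186   0.17329]
```

Force is zero after 6 mm of withdrawal, where the ejector pushed with about 6 N before, so the cover is held. I'll lift clear and check by camera.

Call:
move_arm --commands "0.4 0 0 -1 0 0 0; 0.4 0 0 -2 0 0 0; 0.4 0 0 -3 0 0 0; 0.4 0 0 -3 0 0 0; 0.4 0 -2 -3 0 0 0; 0.4 0 -3 0 0 0 0; 0.4 0 -3 0 0 0 0; 0.4 0 -2 0 0 0 0; 0.4 0 0 0 0 0 0; 0.4 0 0 0 0 0 0; 0.4 0 0 0 0 0 0; 0.4 0 0 0 0 0 0"

```text
t: 24.6
eef_pos: [0.5786, 0.0881, 0.2934]
tool_rot: [-0.0, -0.053, 0.999, 0.0]
contact_force: [-0.3, -0.3, 0.6]
gripper_width: 0.398
```

```bash
python3 - <<'E'
from h import *
save("wrist","w7");save("top","t2");save("side","s2")
print(bot.get_obs()["eef_pos"])
O=np.array([.5767,.1133]);X=np.array([.9945,.1045]);Y=np.array([-.1045,.9945])
for j in(0,.008,.012):
    c=O+Y*(.074-j); print(j,proj("w7",[[*c,.194],[*(c+Y*.071),.164]]).round(1).tolist())
a=cv2.imread("pics/w7.png");cv2.imwrite("pics/w7c.png",cv2.resize(a,None,fx=1.2,fy=1.2)[:576])
E
```

```text
[0.57860035 0.08765768 0.29318696]
0 [[465.7, 238.0], [546.1, 225.2]]
0.008 [[453.8, 238.0], [535.4, 225.2]]
0.012 [[447.8, 238.0], [530.0, 225.2]]
```

View pics/w7c.png

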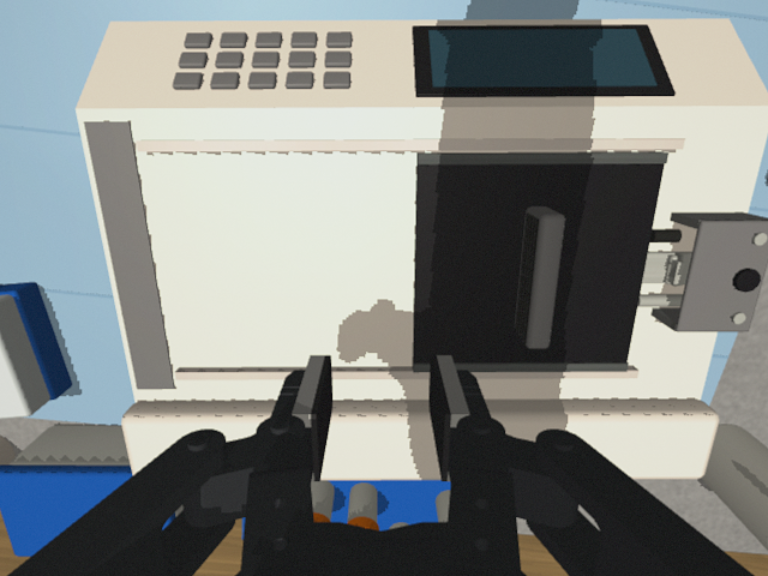

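The cover is closed up to the catch housing. The rib top at pixel (455,235) puts the joint near +0.006, inside the caught band; if it weren't caught, the ejector would have returned it to about 0.02. The robot is clear, so I'm handing in.

```bash
python3 - <<'E'
from h import *
K=lambda f:cv2.imread(f"pics/{f}.png").astype(int)
d=np.abs(K("t0")-K("t2")).max(2); 
for n,(x0,y0,x1,y1) in dict(rack=(440,200,485,280),jar=(498,308,535,345),vial=(410,308,430,330),bottle=(440,340,485,385),tip=(415,125,465,185),beaker=(185,328,222,360),marker=(148,240,165,298)).items(): print(n,(d[y0:y1,x0:x1]>60).sum())
print(bot.hand_in())
E
```

```text
rack 52
jar 0
vial 0
bottle 0
tip 0
beaker 253
marker 55
the job is handed in; nothing more can be done
None
```

The calibration filter is seated in the cell holder and the sliding cover is shut and held by its catch; the job is handed in at about 25 s, with no verdict given.

- **Filter:** It went down into the hole until it met the bottom with about 9 N. A wrist picture taken before the cover was closed showed it upright, with its top within about 2 px of the full-depth prediction. The windows were aligned to the instrument's front and back to within about 1°.
- **Cover:** I pushed it by feel. The ejector held at about 6–7 N, then the resistance stiffened and I stopped at about 9 N on average, with a highest single reading of 10.3 N against the 16 N limit. I did not feel a clear, separate click.
- **Catch:** When I backed off 6 mm the force fell to zero, so the ejector was not pushing the cover back. The last picture puts the cover at about +0.005 to +0.007 m. That is inside the ±0.008 m caught range but near its edge, and my reading is only good to about 2 mm.
- **Bystanders:** Comparing top views before and after showed no change at the jar, vial, bottle and tip box. The rack differed where the filter was taken out. The pictures also differed at the beaker and marker. I put that down to the arm's shadow, since the arm never went near them after the start, but I did not view a picture to confirm it.

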